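# Lock the rough stone away in its box

## Task

Put the biggest green stone lump on the bench into the grey box. Then take the lid from its sloping rest, tuck its edge under the keeper lip of the box's frame until it gently meets the wall behind (no ramming), and lower the other edge so that the lid lies flat in the frame. Only when it lies flat, turn the button on the box fully across the lid, up to its stop, to lock it. Leave the glue bottle and the pigment jar standing.

Things in the scene. Friction and masses are not known exactly. Their poses are not given: they have to be found in the camera images.
- stone_centre (a point): centre of the loose rough green stone lump (about 29 x 39 x 20 mm along its own x, y, z; grasp across x); it starts lying on the bench, this point 10 mm up
- lid_handle (a point): centre of the bar handle (12 x, 46 y, 28 z mm) on the middle of the loose aluminium lid's upper face; plate 104 x 116 x 4 mm, 105-210 g, its underside 18 mm below this point. z points out of the lid's upper face. When seated, 54 mm above the bench. It starts on the sloping rest, inclined 0.52 rad, its -x edge low against a toe strip on the robot's right
- lid_rest: fixed plywood rest, 112 x 90 mm, its face sloping up towards its +x, the robot's left; origin on the bench under its centre, 40 mm below the middle of the sloping face
- stone_box: grey box fixed to the bench, 149 (x) x 136 (y) mm; origin on the bench under the middle of its open cavity, 80 (x) x 100 (y) mm; a ledge 36 mm high surrounds the cavity. -x is the keeper side, on the robot's right. The metal frame on the ledge (see cavity) receives the lid
- turn_button (a joint): steel turn-button on the box's far rim, pivot upright at x +72, y 0 mm of the box; 0 = at its stop, pointing to the box's -x across the lid (locked); at 1.57 it points to +y; it starts open at 1.6 to 1.95 (limit 2.4). Its bar is 15 mm wide, underside 43 mm high, 3 mm over a seated lid. Light friction; it stays where left
- button_peg (a point): mid-height of the upright round peg at the end of the turn-button, 40 mm from the pivot: 12 mm diameter, free from 49 to 75 mm above the bench. Grip it to turn the button
- pigment_jar: small brown jar with white cap, 35 mm diameter, 46 mm high, standing loose; origin at its underside, z up
- glue_bottle: white glue bottle with blue cap, 37 mm diameter, 144 mm high, standing loose; origin at its underside, z up
- cavity (a point): middle of the cavity's floor, 4 mm above the bench. About it on the ledge sits a frame, screwed on up to 6 mm off centre along the box's x; the offset is not reported: feel for it. Inside, 107 (x) x 121 (y) mm, walls to 42 mm; the -x wall (frame's x -53.5) bears the keeper lip, 8 mm overhang, underside 47, top 51 mm high. The lid fits only tilted 0.3 to 0.5 rad, -x edge in first, up to that wall
There are look-alikes about, which are no part of the job. Leave any black look-alike of the part that bears stone_centre alone.

How it is judged:
On the way, in this order (a step that is already met when the one before it is completed fails the run):
1. the stone lies in the box, let go (x of stone_centre in the frame of stone_box between -0.04 and 0.04 m and y of stone_centre in the frame of stone_box between -0.05 and 0.05 m and height (world z) of stone_centre below 0.032 m and contact force between the fingers and stone below 0.3 N), for 0.2 s.
2. the lid lies flat in its seat, under the keeper lip (x of lid_handle in the frame of stone_box between -0.01 and 0.01 m and y of lid_handle in the frame of stone_box between -0.005 and 0.005 m and height (world z) of lid_handle below 0.0565 m and angle between lid_handle's own z axis and vertical below 0.045 rad), for 0.2 s.
3. the turn-button is across the lid (value of joint turn_button below 0.15 rad), for 0.2 s.
At the end, for the whole second after the job is handed in: The stone is inside the box's cavity, the lid lies at rest and flat (within 0.045 rad) in the frame, its handle within 10 mm of the box's centre along the box and 5 mm across it and no more than 2.5 mm above its seated height, and the turn-button points across the lid within 0.15 rad of its stop (all of step 2 and x of stone_centre in the frame of stone_box between -0.04 and 0.04 m and y of stone_centre in the frame of stone_box between -0.05 and 0.05 m and height (world z) of stone_centre below 0.032 m and linear speed of lid below 0.01 m/s and value of joint turn_button below 0.15 rad); the robot touches nothing.
It fails at once if the glue bottle is knocked over (angle between glue_bottle's own z axis and vertical above 0.6 rad).
It fails at once if the pigment jar is knocked over (angle between pigment_jar's own z axis and vertical above 0.6 rad).
It fails at once if the button is turned while the lid does not yet lie flat in its seat (value of joint turn_button below 1.4 rad and (height (world z) of lid_handle above 0.0565 m or angle between lid_handle's own z axis and vertical above 0.045 rad)).
It fails at once if the lid is rammed against the box or its frame (contact force between lid and stone_box above 60 N).
It also fails if it takes over 67 s, if anything falls off the work surface, if the arm or the gripper's body presses on something with over 40 N, if the wrist force passes 120 N, or if a joint passes its speed limit or range.

## Robot

A 6-joint arm with a two-finger parallel gripper is mounted at the origin on a cart in front of the work surface, level with it; the furniture and walls round the work are solid. World frame = base frame: x ahead of the robot, y to its left, z up, the work surface at z = 0. Lengths are in m, angles in rad, forces in N, time in s.
With the tool pointing down it reaches from about 0.375 to 0.75 m from the base axis. Payload 9 kg.
Tool frame: the origin (TCP) lies on the mounting face of the last link; the fingertips stand 173 mm ahead of it and the grasp point (between the pads) lies 155 mm ahead of it; z points along the fingers, y is the line along which they close (so a half turn about z gives the same grasp; the last joint's range is limited). The gripper opens to 85 mm and grips with 20 to 120 N. Pads are 22 mm wide; open, the fingers measure 114 mm over their backs; the gripper's body (76 mm by 85 mm) begins 54 mm behind the grasp point. The pads swing forward as they close: fully open they stand 13 mm farther back than shut.
Start: joints at [-1.443, 0.104, 0.097, 1.564, 0, 1.353], TCP at [0.203, -0.564, 0.405] pointing down, gripper open.
Joint ranges: [-2.99, 2.99], [-0.84, 1.86], [-1.1, 1.16], [-1.84, 2.11], [-1.51, 1.56], [-3.14, 3.14]. Speed limits (rad/s): [2.22, 2.22, 2.57, 3.14, 3.14, 3.14].

## Interface

Orientations are given as a unit quaternion [x, y, z, w].
In Python, from rig import arm gives the robot as it stands.
- The arm moves only by the tool arm_command, never from a script. Its argument "plan" is text: rows parted by semicolons, each of 7 numbers parted by spaces: the opening, from 0 (shut) to 1 (fully open), then the shift along the tool's x, y, z in mm, then the turn, a rotation vector about the tool's x, y, z in rad. A call has 1 to 8 rows; each row shifts and turns the commanded pose from where the row before left it, along the tool's axes as they then stand; what a row does not reach is not made up. A row lasts 1/8 s, in which the tool goes at most 62.5 mm and 10.7 degrees, less where a joint would pass 70% of its speed; a pose out of reach is approached as far as the arm can. A call with a gripper value outside its range is refused whole. The fingers move at their own pace and stop on an object; "grip_force" is the grip in N (left out, the last holds). Time passes only in rows, so rows that do not move let the fingers close. It gives the time, the measured TCP pose, the force, the opening and the grip force at its end, in the units of the state.
- arm.get_obs(): the state, without advancing time (a new reading comes with each control period).
- arm.camera(name): name is "side" or "top"; returns the picture (420x560x3 uint8, red, green, blue); there is no depth.
- arm.camera_params(name): a dict with "camera_matrix" (3x3 intrinsics, pixels), "D" ([k1, k2, p1, p2, k3] as OpenCV has them; the pictures are not rectified), "T" (4x4, takes a point from camera to world coordinates). Camera axes: x right, y up, looking along -z (the intrinsics and any distortion apply to the point x, -y, -z); pixel columns grow to the right and rows downward; lengths in m; the calibration is good to about 2 mm. A picture is of the moment at which its call begins. camera_params takes no time and is no camera call.
- arm.close_job(): hands the job in; it is judged then, once.
The state is a dict: "t": time; "joint_pos": joint angles; "joint_velocities": joint speeds; "joint_efforts": joint torques, N m; "ee_pos": TCP position; "orientation": TCP orientation; "contact_force": force on the tool from outside, world axes, zero at the start; "torque": the same for the moment, N m; "width": opening from 0.0 (shut) to 1.0 (fully open); "grip_force": force on a finger pad.
Only numpy, scipy, OpenCV 4.12 (cv2) and the standard library are available. Lean on these libraries where they do the work, as an engineer would, in place of code of your own. Each camera call takes 0.05 s, during which the arm holds its last target. There are 200 camera calls.

## Working session

There is one attempt and no reset: what is moved stays moved. The work goes in short steps, Python scripts to look and compute and a tool call to move; the robot and the scene stay as the last step left them, time stands still between calls to the robot, and variables do not carry over. Pictures are saved under pics/ and viewed, at most 10 in all, crops included, and the job is handed in when it is done.

Besides the shell and the picture viewer there is one more tool, called after "Emit:" by a JSON object that holds its "method" and its "body", one argument or row to a line. arm_command: Moves the arm, as the interface text tells. Its arguments: {"type":"object","properties":{"plan":{"type":"string"},"grip_force":{"type":"number"}},"required":["plan"]}

```bash
mkdir -p pics; ls; python3 - <<'E'
from rig import arm
import cv2,numpy as np
for n in("top","side"):
    im=arm.camera(n);cv2.imwrite(f"pics/{n}0.png",im[:,:,::-1])
    p=arm.camera_params(n);print(n,np.round(p["camera_matrix"],1).tolist(),np.round(p["D"],4),np.round(p["T"],4).tolist())
o=arm.get_obs();print(o)
E
```

```text
pics
top [[462.2, 0.0, 284.6], [0.0, 462.2, 209.9], [0.0, 0.0, 1.0]] [0.0483 0.     0.     0.     0.    ] [[-0.1051, 0.9725, -0.2079, 0.3253], [-0.9945, -0.1028, 0.0215, 0.0321], [-0.0004, 0.2091, 0.9779, 0.8891], [0.0, 0.0, 0.0, 1.0]]
side [[535.3, 0.0, 277.7], [0.0, 535.3, 216.4], [0.0, 0.0, 1.0]] [0.0512 0.     0.     0.     0.    ] [[-0.9947, 0.0524, -0.0881, 0.3665], [-0.1024, -0.5389, 0.8361, 1.0379], [-0.0037, 0.8408, 0.5414, 0.728], [0.0, 0.0, 0.0, 1.0]]
{'t': 0.1, 'joint_pos': array([-1.44270880e+00,  1.04657380e-01,  9.65419174e-02,  1.56391061e+00,
        1.29936259e-05,  1.35313001e+00]), 'joint_velocities': array([ 2.10479788e-03, -7.12958395e-04,  1.90389738e-03,  2.85997932e-04,
       -7.07991551e-04, -4.15245356e-05]), 'joint_efforts': array([ 6.35861215e-03, -5.58200276e+01,  5.04725683e+01,  1.26601863e-02,
       -2.63211296e-04,  2.34431205e-06]), 'ee_pos': array([ 0.20336046, -0.56438241,  0.40398672]), 'orientation': array([ 9.85093778e-01,  1.72017063e-01,  3.40207916e-05, -6.13963522e-04]), 'contact_force': array([0.49821295, 0.29854663, 0.24693363]), 'torque': array([ 0.01981783,  0.0019716 , -0.06454554]), 'grip_force': 0.0, 'width': 1.0046592550252287}
```

View pics/top0.png

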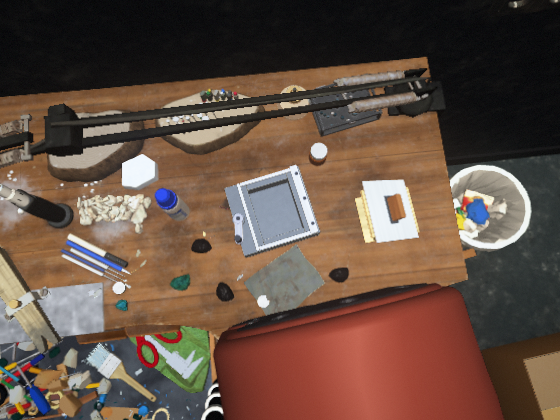

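View pics/side0.png

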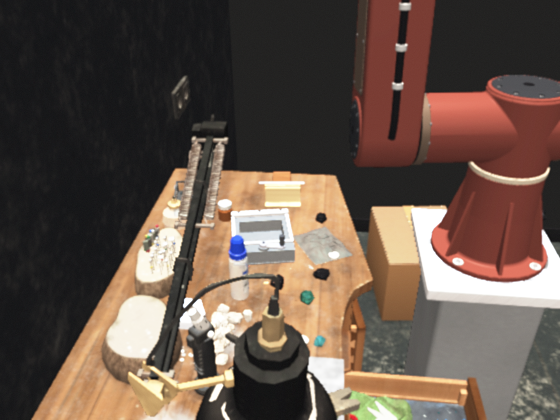

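The top picture shows the large green stone at (180,283), a small green one at (121,305), and the box at (273,210). The button peg is at (238,238), the bottle at (165,198), the jar at (318,152) and the lid with its handle at (395,208). The black lamp arm runs along the far side.

```bash
cat > h.py <<'E'
from rig import arm
import cv2,numpy as np
from scipy.spatial.transform import Rotation as R
def ray(n,uv):
    p=arm.camera_params(n);u=cv2.undistortPoints(np.array([[uv]],float),p["camera_matrix"],p["D"])[0,0]
    d=p["T"][:3,:3]@np.array([u[0],-u[1],-1.]);return p["T"][:3,3],d/np.linalg.norm(d)
def onz(n,uv,z):
    o,d=ray(n,uv);return o+d*(z-o[2])/d[2]
def two(a,b):
    (o,d),(q,e)=ray("top",a),ray("side",b)
    s=np.linalg.lstsq(np.c_[d,-e],q-o,rcond=None)[0];P,Q=o+s[0]*d,q+s[1]*e
    return (P+Q)/2,np.linalg.norm(P-Q)
def blobs(im,lo,hi,roi,amin=15):
    x0,y0,x1,y1=roi;h=cv2.cvtColor(im,cv2.COLOR_RGB2HSV)
    m=cv2.inRange(h,np.array(lo),np.array(hi));k=np.zeros_like(m);k[y0:y1,x0:x1]=m[y0:y1,x0:x1]
    return sorted([c for c in cv2.findContours(k,cv2.RETR_EXTERNAL,cv2.CHAIN_APPROX_NONE)[0] if cv2.contourArea(c)>amin],key=cv2.contourArea,reverse=True)
E
python3 - <<'E'
from h import *
t=cv2.imread("pics/top0.png");s=cv2.imread("pics/side0.png")
A=cv2.resize(t[130:310,150:430],None,fx=2.8,fy=2.8,interpolation=cv2.INTER_CUBIC)
cv2.imwrite("pics/topc.png",A)
B=cv2.resize(s[160:320,190:360],None,fx=3.7,fy=3.7,interpolation=cv2.INTER_CUBIC)
cv2.imwrite("pics/sidec.png",B)
for n,im,roi,z in(("top",t,(100,250,220,320),.010),("side",s,(290,270,340,360),.010)):
    for c in blobs(im[:,:,::-1],(70,80,30),(100,255,255),roi):
        r=cv2.minAreaRect(c);M=cv2.moments(c);uv=(M["m10"]/M["m00"],M["m01"]/M["m00"])
        w=np.array([onz(n,q,z) for q in cv2.boxPoints(r)])
        print(n,np.round(uv,1),cv2.contourArea(c),onz(n,uv,z).round(4),w[:,:2].round(4).tolist())
E
```

```text
top [180.4 282.3] 174.5 [0.3947 0.2216 0.01  ] [[0.4032, 0.2416], [0.408, 0.207], [0.3843, 0.2026], [0.3795, 0.237]]
top [121.6 304.8] 78.5 [0.3654 0.3313 0.01  ] [[0.3752, 0.3413], [0.3732, 0.3231], [0.3551, 0.3236], [0.3572, 0.3418]]
side [306.4 296.8] 97.0 [0.3955 0.2198 0.01  ] [[0.4099, 0.2279], [0.4018, 0.1966], [0.3808, 0.2099], [0.3892, 0.2406]]
side [319.1 340.7] 61.0 [0.3658 0.3365 0.01  ] [[0.3762, 0.3447], [0.3691, 0.3222], [0.3557, 0.3299], [0.3629, 0.3521]]
```

View pics/topc.png

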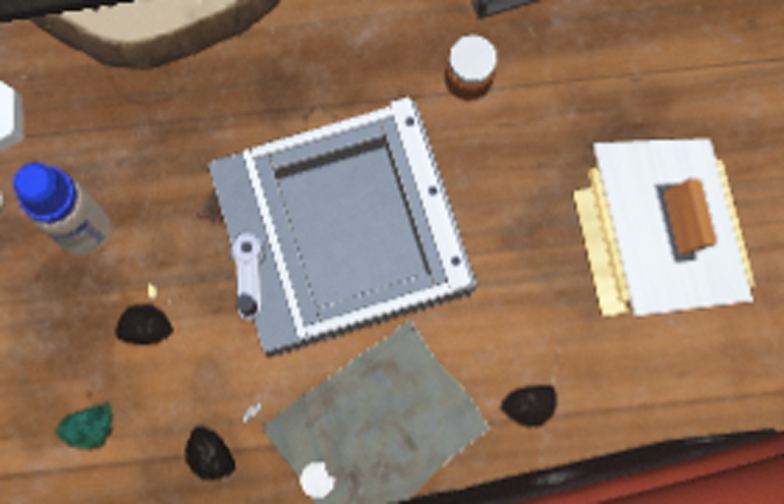

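View pics/sidec.png

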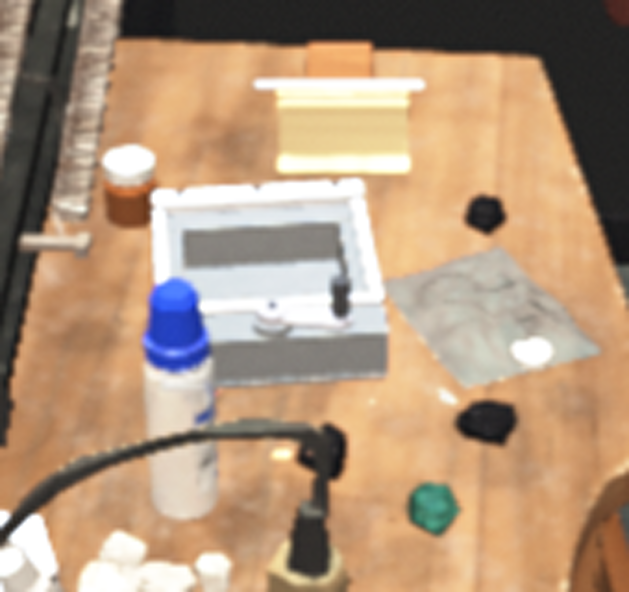

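Crop view: the box frame is tilted about 17° in the picture, with the button pivot at crop (245,246) and the peg at (246,308). The lid corners and the handle are clear. I'll turn these into poses.

```bash
python3 - <<'E'
from h import *
T=lambda x,y:(150+(x+.5)/2.8-.5,130+(y+.5)/2.8-.5)
S=lambda x,y:(190+(x+.5)/3.7-.5,160+(y+.5)/3.7-.5)
pr=lambda k,*a:print(k,*[np.round(v,4) for v in a])
# cavity edge corners z=.036
c=[onz("top",T(*p),.036) for p in((275,172),(385,138),(432,275),(317,318))]
pr("cav",*c,"mean",np.mean(c,0)); print([np.linalg.norm(c[i]-c[i-1]).round(4) for i in range(4)])
# frame outer top corners
f=[onz("top",T(*p),z) for p,z in(((244,153),.042),((405,98),.051),((476,287),.051),((303,337),.042))]
pr("frame",*f,np.mean(f,0)); print([np.linalg.norm(f[i]-f[i-1]).round(4) for i in range(4)])
g=[onz("top",T(*p),.04) for p in((210,162),(268,353))]; pr("rim",*g,np.mean(g,0),np.linalg.norm(g[0]-g[1]))
pr("pivot",onz("top",T(245,246),.05)); pr("peg",onz("top",T(246,306),.075), *two(T(246,306),S(341,282)))
l=[onz("top",T(*p),z) for p,z in(((595,143),.069),((711,139),.018),((752,300),.018),((635,315),.069))]
pr("lid",*l,np.mean(l,0)); print([np.linalg.norm(l[i]-l[i-1]).round(4) for i in range(4)])
h=[onz("top",T(*p),.067) for p in((667,183),(698,180),(716,245),(687,250))];pr("handle top",*h,np.mean(h,0))
pr("jar",onz("top",T(472,60),.046)); pr("glue",onz("top",T(45,183),.144),onz("side",S(183,505),.0))
pr("rest side hi corners",*[onz("side",S(*p),.068) for p in((256,85),(424,85))])
E
```

```text
Traceback (most recent call last):
numpy._core._exceptions._UFuncNoLoopError: ufunc 'multiply' did not contain a loop with signature matching types (dtype('<U4'), dtype('float64')) -> None
```

```bash
cat > m.py <<'E'
from h import *
T=lambda x,y:(150+(x+.5)/2.8-.5,130+(y+.5)/2.8-.5)
S=lambda x,y:(190+(x+.5)/3.7-.5,160+(y+.5)/3.7-.5)
pr=lambda k,*a:print(k,*[np.round(v,4) for v in a])
# cavity edge corners z=.036
c=[onz("top",T(*p),.036) for p in((275,172),(385,138),(432,275),(317,318))]
pr("cav",*c,np.mean(c,0)); print([np.linalg.norm(c[i]-c[i-1]).round(4) for i in range(4)])
f=[onz("top",T(*p),z) for p,z in(((244,153),.042),((405,98),.051),((476,287),.051),((303,337),.042))]
pr("frame",*f,np.mean(f,0)); print([np.linalg.norm(f[i]-f[i-1]).round(4) for i in range(4)])
g=[onz("top",T(*p),.04) for p in((210,162),(268,353))]; pr("rim",*g,np.mean(g,0),np.linalg.norm(g[0]-g[1]))
pr("pivot",onz("top",T(245,246),.05)); pr("peg",onz("top",T(246,306),.075), *two(T(246,306),S(341,282)))
l=[onz("top",T(*p),z) for p,z in(((595,143),.069),((711,139),.018),((752,300),.018),((635,315),.069))]
pr("lid",*l,np.mean(l,0)); print([np.linalg.norm(l[i]-l[i-1]).round(4) for i in range(4)])
h=[onz("top",T(*p),.067) for p in((667,183),(698,180),(716,245),(687,250))];pr("handle top",*h,np.mean(h,0))
pr("jar",onz("top",T(472,60),.046)); pr("glue",onz("top",T(45,183),.144),onz("side",S(183,505),.0))
pr("lid hi corners side",*[onz("side",S(*p),.069) for p in((256,85),(424,85))])
E
python3 m.py
```

```text
cav [0.5503 0.079  0.036 ] [0.5663 0.0021 0.036 ] [ 0.4686 -0.0191  0.036 ] [0.4479 0.0601 0.036 ] [0.5083 0.0305 0.036 ]
[np.float64(0.1042), np.float64(0.0785), np.float64(0.1), np.float64(0.0818)]
frame [0.5642 0.0983 0.042 ] [ 0.5885 -0.0138  0.051 ] [ 0.4551 -0.0459  0.051 ] [0.4355 0.0702 0.042 ] [0.5108 0.0272 0.0465]
[np.float64(0.1317), np.float64(0.1151), np.float64(0.1372), np.float64(0.1182)]
rim [0.5609 0.1219 0.04  ] [0.4277 0.0941 0.04  ] [0.4943 0.108  0.04  ] 0.1361
pivot [0.4985 0.1023 0.05  ]
peg [0.4546 0.1029 0.075 ] [0.4557 0.103  0.0735] 0.0016
lid [ 0.5391 -0.1333  0.069 ] [ 0.5466 -0.224   0.018 ] [ 0.4319 -0.2335  0.018 ] [ 0.4238 -0.1427  0.069 ] [ 0.4854 -0.1834  0.0435]
[np.float64(0.1156), np.float64(0.1043), np.float64(0.1151), np.float64(0.1044)]
handle top [ 0.5078 -0.1765  0.067 ] [ 0.5077 -0.1968  0.067 ] [ 0.4637 -0.2016  0.067 ] [ 0.4624 -0.1826  0.067 ] [ 0.4854 -0.1894  0.067 ]
jar [ 0.6122 -0.0626  0.046 ]
glue [0.5294 0.2086 0.144 ] [0.5326 0.2199 0.    ]
lid hi corners side [ 0.5373 -0.1317  0.069 ] [ 0.4234 -0.1426  0.069 ]
```

```bash
cat > nav.py <<'E'
from h import *
def Rd(psi,tilt=0.,ax=None):
    "tool down with closing axis y at world angle psi; then tilted by a world rotation"
    y=np.array([np.cos(psi),np.sin(psi),0]);z=np.array([0,0,-1.]);M=np.c_[np.cross(y,z),y,z]
    return M if ax is None else R.from_rotvec(tilt*np.array(ax)).as_matrix()@M
def rows(wps,g,step=.055,rot=.17,start=None):
    "wps: list of (TCP pos, R) ; print rows in tool axes (mm, rad)"
    o=arm.get_obs();p,M=start if start else (o["ee_pos"],R.from_quat(o["orientation"]).as_matrix());out=[]
    for q,N in wps:
        rv=R.from_matrix(M.T@N).as_rotvec();d=np.array(q)-p
        n=max(1,int(np.ceil(max(np.linalg.norm(d)/step,np.linalg.norm(rv)/rot))))
        for i in range(n):
            s=M.T@(d/n)*1000;out.append("%g %.1f %.1f %.1f %.3f %.3f %.3f"%(g,*s,*(rv/n)))
            M=M@R.from_rotvec(rv/n).as_matrix()
        p=np.array(q);M=N
    for i in range(0,len(out),8): print("; ".join(out[i:i+8]),"\n")
def st():
    o=arm.get_obs();print(o["t"],o["ee_pos"].round(4),R.from_quat(o["orientation"]).as_matrix().round(3).tolist(),o["contact_force"].round(1),o["width"],o["joint_pos"].round(2))
E
python3 - <<'E'
from nav import *
N=Rd(.18);o=arm.get_obs();M0=R.from_quat(o["orientation"]).as_matrix()
print(M0.round(3),N.round(3))
rows([((.44,-.30,.38),Rd(-.7)),((.50,0,.34),Rd(-.2)),((.395,.221,.26),N)],1)
E
```

```text
[[ 0.941  0.339 -0.   ]
 [ 0.339 -0.941  0.001]
 [ 0.    -0.001 -1.   ]] [[-0.179  0.984  0.   ]
 [ 0.984  0.179  0.   ]
 [ 0.     0.    -1.   ]]
1 44.6 -24.1 3.5 -0.000 -0.000 -0.075; 1 46.3 -20.7 3.5 -0.000 -0.000 -0.075; 1 47.7 -17.1 3.5 -0.000 -0.000 -0.075; 1 48.9 -13.5 3.4 -0.000 -0.000 -0.075; 1 49.7 -9.8 3.4 -0.000 -0.000 -0.075; 1 50.3 -6.1 3.4 -0.000 -0.000 -0.075; 1 50.6 -2.3 3.4 -0.000 -0.000 -0.075; 1 44.7 -24.6 6.7 0.000 0.000 -0.083 

1 46.6 -20.8 6.7 0.000 0.000 -0.083; 1 48.1 -16.8 6.7 0.000 0.000 -0.083; 1 49.4 -12.7 6.7 0.000 0.000 -0.083; 1 50.3 -8.6 6.7 0.000 0.000 -0.083; 1 50.8 -4.4 6.7 0.000 0.000 -0.083; 1 39.1 -29.4 16.0 0.000 0.000 -0.076; 1 41.3 -26.3 16.0 0.000 0.000 -0.076; 1 43.1 -23.1 16.0 0.000 0.000 -0.076 

1 44.8 -19.8 16.0 0.000 0.000 -0.076; 1 46.1 -16.3 16.0 0.000 0.000 -0.076
```

Emit:
{"method": "arm_command", "body": {
  "plan": "1 45 -24 3.5 0 0 -0.075; 1 46 -21 3.5 0 0 -0.075; 1 48 -17 3.5 0 0 -0.075; 1 49 -13 3.5 0 0 -0.075; 1 50 -10 3.5 0 0 -0.075; 1 50 -6 3.5 0 0 -0.075; 1 51 -2 3.5 0 0 -0.075; 1 45 -25 6.5 0 0 -0.083",
  "grip_force": 40
}}

```text
t: 1.1
ee_pos: [0.4521, -0.2483, 0.3731]
orientation: [0.888, 0.46, -0.0, -0.0]
contact_force: [0.8, 0.9, -0.6]
width: 1.003
grip_force: 0.0
```

Emit:
{"method": "arm_command", "body": {
  "plan": "1 47 -21 6.5 0 0 -0.083; 1 48 -17 6.5 0 0 -0.083; 1 49 -13 6.5 0 0 -0.083; 1 50 -9 6.5 0 0 -0.083; 1 51 -4 6.5 0 0 -0.083; 1 39 -29 16 0 0 -0.076; 1 41 -26 16 0 0 -0.076; 1 43 -23 16 0 0 -0.076"
}}

```text
t: 2.1
ee_pos: [0.4376, 0.134, 0.2924]
orientation: [0.697, 0.717, -0.0, -0.0]
contact_force: [1.1, 0.8, -0.1]
width: 1.002
grip_force: 0.0
```

Emit:
{"method": "arm_command", "body": {
  "plan": "1 45 -20 16 0 0 -0.076; 1 46 -16 16 0 0 -0.076; 1 0 0 0 0 0 0"
}}

```text
t: 2.48
ee_pos: [0.3946, 0.2234, 0.2595]
orientation: [0.639, 0.769, -0.001, -0.001]
contact_force: [-0.5, -0.5, 0.6]
width: 0.997
grip_force: 0.0
```

```bash
python3 - <<'E'
from nav import *
st()
for n,roi in(("top",(100,250,220,320)),("side",(290,270,340,360))):
    im=arm.camera(n)
    for c in blobs(im,(70,80,30),(100,255,255),roi)[:2]:
        M=cv2.moments(c);uv=(M["m10"]/M["m00"],M["m01"]/M["m00"]);print(n,cv2.contourArea(c),onz(n,uv,.01).round(4))
cv2.imwrite("pics/a.png",np.hstack([im]*1)[:,:,::-1])
rows([((.395,.221,.177),Rd(.18))],1)
E
```

```text
2.475 [0.3946 0.2234 0.2595] [[-0.182, 0.983, -0.003], [0.983, 0.182, -0.0], [0.0, -0.003, -1.0]] [-0.5 -0.5  0.6] 0.9974095037833324 [ 0.23 -0.33 -0.57  1.33  0.    1.61]
top 175.0 [0.3946 0.2218 0.01  ]
side 97.0 [0.3955 0.2198 0.01  ]
side 61.0 [0.3658 0.3365 0.01  ]
1 -0.1 -0.8 42.0 -0.000 0.000 -0.001; 1 -0.1 -0.8 42.0 -0.000 0.000 -0.001
```

Emit:
{"method": "arm_command", "body": {
  "plan": "1 -2 0 40 0 0 0; 1 0 0 32 0 0 0; 1 0 0 10 0 0 0; 1 0 0 0 0 0 0; 0 0 0 0 0 0 0; 0 0 0 0 0 0 0; 0 0 0 0 0 0 0; 0 0 0 0 0 0 0",
  "grip_force": 40
}}

```text
t: 3.58
ee_pos: [0.3976, 0.2194, 0.18]
orientation: [0.641, 0.767, 0.001, 0.001]
contact_force: [0.1, -0.8, 4.1]
width: 0.275
grip_force: 38.7
```

Emit:
{"method": "arm_command", "body": {
  "plan": "0 0 0 0 0 0 0; 0 0 0 0 0 0 0; 0 0 0 -10 0 0 0; 0 0 0 -40 0 0 0; 0 0 0 -50 0 0 0; 0 0 0 -20 0 0 0; 0 0 0 0 0 0 0"
}}

```text
t: 4.45
ee_pos: [0.3976, 0.2194, 0.3009]
orientation: [0.641, 0.767, 0.001, 0.001]
contact_force: [-0.5, 0.4, -2.1]
width: 0.272
grip_force: 39.0
```

```bash
python3 - <<'E'
from nav import *
st()
cv2.imwrite("pics/b.png",arm.camera("side")[150:330,190:400,::-1].repeat(2,0).repeat(2,1))
rows([((.5105,.0311,.30),Rd(.21)),((.5105,.0311,.205),Rd(.21))],0)
E
```

```text
4.45 [0.3976 0.2194 0.3009] [[-0.177, 0.984, 0.003], [0.984, 0.177, 0.001], [0.0, 0.003, -1.0]] [-0.5  0.4 -2.1] 0.2719450453167315 [ 0.21 -0.35 -0.51  1.41 -0.    1.61]
0 -51.3 19.5 -0.1 0.000 0.000 -0.008; 0 -51.5 19.1 -0.1 0.000 0.000 -0.008; 0 -51.6 18.7 -0.2 0.000 0.000 -0.008; 0 -51.8 18.3 -0.2 0.000 0.000 -0.008; 0 0.0 0.0 47.5 0.000 0.000 0.000; 0 0.0 0.0 47.5 0.000 0.000 0.000
```

View pics/b.png

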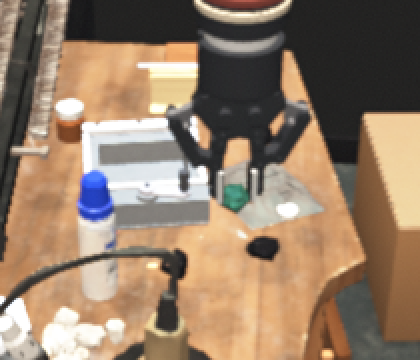

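The stone hangs between the fingers at crop (235,195), so I'll place it in the box.

Emit:
{"method": "arm_command", "body": {
  "plan": "0 -51 19.5 0 0 0 -0.008; 0 -51.5 19 0 0 0 -0.008; 0 -51.5 19 0 0 0 -0.008; 0 -52 18 0 0 0 -0.008; 0 0 0 45 0 0 0; 0 0 0 45 0 0 0; 0 0 0 16 0 0 0; 0 0 0 0 0 0 0"
}}

```text
t: 5.5
ee_pos: [0.5094, 0.0315, 0.192]
orientation: [0.629, 0.777, -0.001, -0.001]
contact_force: [-0.1, -0.0, -0.2]
width: 0.276
grip_force: 39.0
```

Emit:
{"method": "arm_command", "body": {
  "plan": "0.5 0 0 0 0 0 0; 0.5 0 0 0 0 0 0; 0.5 0 0 0 0 0 0; 0.5 0 0 -40 0 0 0; 0.5 0 0 -50 0 0 0; 1 0 0 -40 0 0 0; 1 0 0 0 0 0 0"
}}

```text
t: 6.38
ee_pos: [0.5113, 0.0311, 0.3273]
orientation: [0.629, 0.777, 0.002, 0.003]
contact_force: [0.7, 0.0, -0.6]
width: 0.903
grip_force: 0.0
```

```bash
python3 - <<'E'
from nav import *
st()
xh=np.array([-.086,.996,0]);yl=np.array([-.996,-.086,0])
N=Rd(np.arctan2(.996,-.086),-.52,yl)   # rotate so tool points along -n
n=np.array([.043,-.495,.868]);print(N[:,2],-n)
H=np.array([.4860,-.1903,.0557])
np.save("N.npy",N)
G=H+.006*n
rows([((.45,-.22,.36),N),(G+(.155+.06)*n,N),(G+(.155)*n,N)],1)
im=arm.camera("side");cv2.imwrite("pics/c.png",im[170:300,190:360,::-1].repeat(3,0).repeat(3,1))
E
```

```text
6.375 [0.5113 0.0311 0.3273] [[-0.208, 0.978, 0.007], [0.978, 0.209, -0.001], [-0.003, 0.006, -1.0]] [ 0.7  0.  -0.6] 0.9025937034591334 [-0.2  -0.17 -0.31  1.42 -0.    1.17]
[-0.04273285  0.49490597 -0.86789514] [-0.043  0.495 -0.868]
1 -25.9 -12.5 -3.6 -0.047 0.042 -0.157; 1 -23.4 -16.1 -5.4 -0.047 0.042 -0.157; 1 -20.4 -19.3 -7.1 -0.047 0.042 -0.157; 1 -16.8 -21.8 -8.9 -0.047 0.042 -0.157; 1 -12.8 -23.7 -10.6 -0.047 0.042 -0.157; 1 -8.6 -24.8 -12.2 -0.047 0.042 -0.157; 1 -4.1 -25.2 -13.6 -0.047 0.042 -0.157; 1 0.5 -24.8 -14.9 -0.047 0.042 -0.157 

1 4.9 -23.7 -15.9 -0.047 0.042 -0.157; 1 -12.8 -42.7 18.7 0.000 0.000 0.000; 1 -12.8 -42.7 18.7 0.000 0.000 0.000; 1 -12.8 -42.7 18.7 0.000 0.000 0.000; 1 0.0 0.0 30.0 0.000 0.000 0.000; 1 0.0 0.0 30.0 0.000 0.000 0.000
```

View pics/c.png

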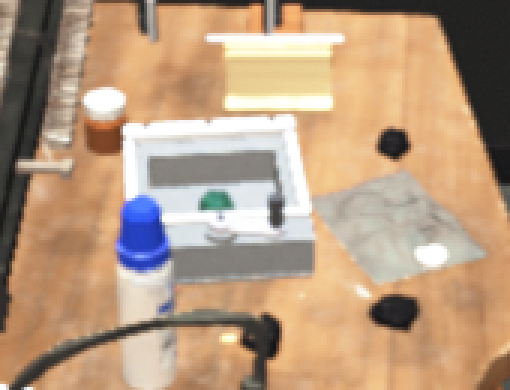

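The stone lies in the box, green at crop (215,200). Next is the lid.

Emit:
{"method": "arm_command", "body": {
  "plan": "1 -26 -12.5 -3.5 -0.047 0.042 -0.157; 1 -23.5 -16 -5.5 -0.047 0.042 -0.157; 1 -20.5 -19.5 -7 -0.047 0.042 -0.157; 1 -17 -22 -9 -0.047 0.042 -0.157; 1 -13 -23.5 -10.5 -0.047 0.042 -0.157; 1 -8.5 -25 -12 -0.047 0.042 -0.157; 1 -4 -25 -13.5 -0.047 0.042 -0.157; 1 0.5 -25 -15 -0.047 0.042 -0.157"
}}

```text
t: 7.42
ee_pos: [0.4555, -0.1933, 0.351]
orientation: [0.036, 0.971, 0.234, -0.012]
contact_force: [-0.1, 1.0, -0.6]
width: 1.001
grip_force: 0.0
```

Emit:
{"method": "arm_command", "body": {
  "plan": "1 5 -23.5 -16 -0.047 0.042 -0.157; 1 -13 -42.5 18.5 0 0 0; 1 -13 -42.5 18.5 0 0 0; 1 0 0 0 0 0 0"
}}

```text
t: 7.92
ee_pos: [0.4791, -0.2736, 0.2767]
orientation: [-0.041, 0.965, 0.259, -0.015]
contact_force: [0.0, -0.2, 0.9]
width: 1.005
grip_force: 0.0
```

```bash
python3 - <<'E'
from nav import *
st()
N=np.load("N.npy");n=-N[:,2];G=np.array([.4860,-.1903,.0557])+.008*n
rows([(G+(.155+.05)*n,N),(G+(.155)*n,N)],1)
im=arm.camera("side");im2=arm.camera("top")
cv2.imwrite("pics/d.png",np.hstack([im[100:300,190:420],im2[130:330,280:510]])[:,:,::-1].repeat(1,0))
E
```

```text
7.925 [ 0.4791 -0.2736  0.2767] [[-0.996, -0.072, -0.05], [-0.087, 0.862, 0.499], [0.007, 0.501, -0.865]] [ 0.  -0.2  0.9] 1.004536749978799 [-0.83  0.28  0.01  1.73  0.31 -0.98]
1 -14.3 -38.3 19.4 0.005 -0.007 -0.003; 1 0.0 -0.0 50.0 0.000 0.000 0.000
```

View pics/d.png

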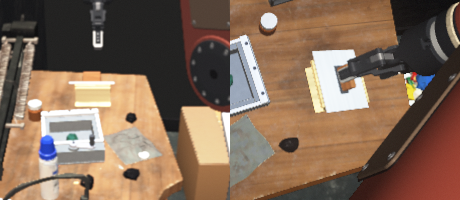

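The gripper, tilted to match, is over the handle in both views. Descending.

Emit:
{"method": "arm_command", "body": {
  "plan": "1 -14 -38 19.5 0.005 -0.007 -0.003; 1 0 0 0 0 0 0; 1 0 0 20 0 0 0; 1 0 0 20 0 0 0; 1 0 0 10 0 0 0; 1 0 0 0 0 0 0",
  "grip_force": 60
}}

```text
t: 8.78
ee_pos: [0.4937, -0.2701, 0.2032]
orientation: [-0.043, 0.966, 0.254, -0.009]
contact_force: [-0.9, 0.5, 0.8]
width: 1.0
grip_force: 0.0
```

```bash
python3 - <<'E'
from nav import *
st()
N=np.load("N.npy");n=-N[:,2];G=np.array([.4860,-.1903,.0557])+.008*n
rows([(G+(.155)*n,N)],1)
E
```

```text
8.775 [ 0.4937 -0.2701  0.2032] [[-0.996, -0.079, -0.039], [-0.088, 0.867, 0.491], [-0.005, 0.492, -0.871]] [-0.9  0.5  0.8] 0.9999382657571935 [-0.81  0.35 -0.04  1.59  0.32 -0.96]
1 0.9 -3.7 4.8 -0.005 0.004 0.004
```

Emit:
{"method": "arm_command", "body": {
  "plan": "1 1 -4 4 -0.005 0.004 0.004; 1 0 0 0 0 0 0; 0 0 0 0 0 0 0; 0 0 0 0 0 0 0; 0 0 0 0 0 0 0; 0 0 0 0 0 0 0; 0 0 0 0 0 0 0; 0 0 0 0 0 0 0"
}}

```text
t: 9.78
ee_pos: [0.493, -0.2724, 0.1969]
orientation: [-0.041, 0.966, 0.257, -0.011]
contact_force: [1.4, -2.5, 1.4]
width: 0.127
grip_force: 59.8
```

```bash
python3 - <<'E'
from nav import *
st()
E
```

```text
9.775 [ 0.493  -0.2724  0.1969] [[-0.996, -0.074, -0.043], [-0.086, 0.865, 0.494], [0.0, 0.496, -0.868]] [ 1.4 -2.5  1.4] 0.1274123789714515 [-0.81  0.36 -0.04  1.59  0.31 -0.96]
```

```bash
cat >> nav.py <<'E'
O=np.array([.5105,.0311,0]);xb=np.array([-.2085,.978,0]);yb=np.array([-.978,-.2085,0]);ZL=.162
def lidpose(cx,cz,th,y=0.):
    "box-frame x of the upper low corner, z of the lower low corner, tilt -> TCP, R"
    c,s=np.cos(th),np.sin(th);hx=cx+.052*c-.014*s;hz=cz+.052*s+.018*c
    n=np.array([0,0,c])-s*xb;H=O+hx*xb+y*yb+[0,0,hz]
    return H+ZL*n,Rd(np.arctan2(xb[1],xb[0]),-th,yb)
E
python3 - <<'E'
from nav import *
o=arm.get_obs();p=o["ee_pos"];M=R.from_quat(o["orientation"]).as_matrix()
rows([(p+[0,0,.10],M),lidpose(-.036,.075,.4)],0,step=.045,rot=.1)
print(lidpose(-.036,.075,.4)[0])
E
```

```text
0 0.0 16.5 -28.9 0.000 0.000 0.000; 0 0.0 16.5 -28.9 0.000 0.000 0.000; 0 0.0 16.5 -28.9 0.000 0.000 0.000; 0 -8.4 32.4 25.4 0.020 0.009 -0.019; 0 -9.2 32.8 24.7 0.020 0.009 -0.019; 0 -10.1 33.1 24.0 0.020 0.009 -0.019; 0 -10.9 33.4 23.2 0.020 0.009 -0.019; 0 -11.7 33.6 22.4 0.020 0.009 -0.019 

0 -12.6 33.8 21.7 0.020 0.009 -0.019 

[ 0.52230995 -0.02429632  0.26104073]
```

Emit:
{"method": "arm_command", "body": {
  "plan": "0 0 8 -15 0 0 0; 0 0 18 -32 0 0 0; 0 0 22 -40 0 0 0; 0 -8.5 32.5 25.5 0.02 0.009 -0.019; 0 -9 33 24.5 0.02 0.009 -0.019; 0 -10 33 24 0.02 0.009 -0.019; 0 -11 33.5 23 0.02 0.009 -0.019; 0 -11.5 33.5 22.5 0.02 0.009 -0.019"
}}

```text
t: 10.78
ee_pos: [0.517, -0.0655, 0.2675]
orientation: [-0.094, 0.974, 0.207, -0.018]
contact_force: [0.6, -0.3, -1.5]
width: 0.126
grip_force: 59.2
```

Emit:
{"method": "arm_command", "body": {
  "plan": "0 -12.5 34 21.5 0.02 0.009 -0.019; 0 0 0 0 0 0 0; 0 0 0 0 0 0 0"
}}

```text
t: 11.15
ee_pos: [0.5218, -0.0257, 0.2615]
orientation: [-0.104, 0.975, 0.197, -0.02]
contact_force: [0.4, 0.5, -1.8]
width: 0.129
grip_force: 59.2
```

```bash
python3 - <<'E'
from nav import *
st()
rows([lidpose(-.036,.075,.4)],0,step=.045,rot=.1)
im=arm.camera("top");cv2.imwrite("pics/e0.png",im[:,:,::-1])
s=arm.camera("side");cv2.imwrite("pics/e1.png",s[:,:,::-1])
A=cv2.resize(im[150:260,220:330],None,fx=5,fy=5,interpolation=cv2.INTER_CUBIC)[:,:400]
B=cv2.resize(s[160:270,220:300],None,fx=5,fy=5,interpolation=cv2.INTER_CUBIC)
cv2.imwrite("pics/e.png",np.hstack([A,B])[:,:,::-1])
E
```

```text
11.15 [ 0.5218 -0.0257  0.2615] [[-0.978, -0.195, -0.08], [-0.21, 0.901, 0.38], [-0.002, 0.389, -0.921]] [ 0.4  0.5 -1.8] 0.12949265712942734 [-0.38  0.04 -0.26  1.51  0.33 -0.63]
0 -0.8 1.0 1.0 -0.001 0.001 0.003
```

View pics/e.png

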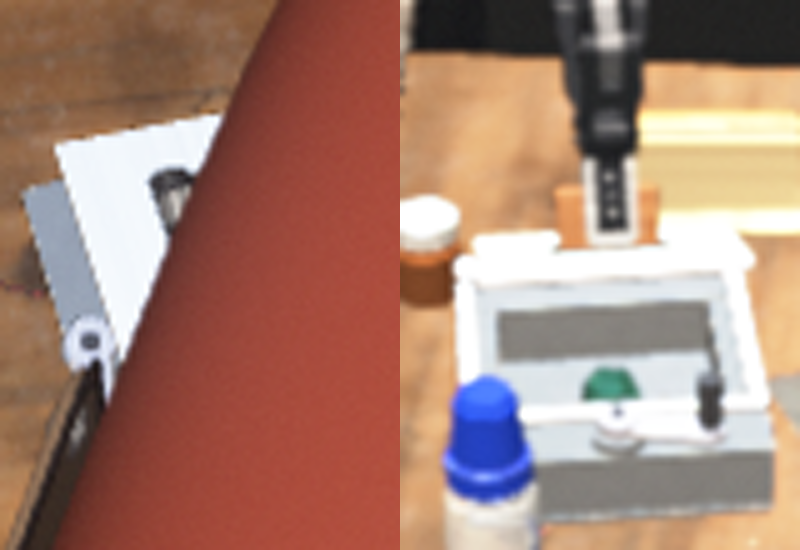

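Both views show the lid above the box. The top view gives its high far corner at crop (57,148); the side view shows the lid nearly edge-on, with corners near (470,242) and (754,250). I'll check these against the kinematic prediction.

```bash
python3 - <<'E'
from nav import *
o=arm.get_obs();M=R.from_quat(o["orientation"]).as_matrix();p=o["ee_pos"]
H=p+ZL*M[:,2];x,y,n=M[:,1],M[:,0],-M[:,2]
bf=lambda P:np.round([(P-O)@xb,(P-O)@yb,P[2]],4)
F=H+.052*x-.058*y-.014*n;Nn=H+.052*x+.058*y-.014*n
print("H",bf(H),"pred far",bf(F),"near",bf(Nn))
T=(220+57.5/5-.5,150+148.5/5-.5);T2=(220+110/5-.5,150+318/5-.5)
a=onz("top",T,F[2]);b=onz("top",T2,F[2]);print("top far",bf(a),"edge pt",bf(b))
for u,z in(((65,255),0),((355,252),0)):
    print("side",bf(onz("side",(220+u[0]/5,160+u[1]/5),F[2])))
# frame outer corners in the side view at first picture vs top, in box frame
for q,z in(((244,153),.042),((405,98),.051),((476,287),.051),((303,337),.042)):
    print("frame",bf(onz("top",(150+q[0]/2.8,130+q[1]/2.8),z)))
for q,z in(((455,265),.042),((772,405),.042)):pass
for q,z in(((152,202),.051),((365,184),.051),((383,300),.042),((385,372),0),((387,322),.042)):
    print("side box",bf(onz("side",(190+q[0]/3.7,160+q[1]/3.7),z)))
E
```

```text
H [0.0043 0.0006 0.1121] pred far [ 0.0577 -0.0573  0.1195] near [0.0576 0.0587 0.1193]
top far [ 0.0601 -0.0557  0.1195] edge pt [0.0603 0.007  0.1195]
side [ 0.0432 -0.0625  0.1195]
side [0.0548 0.0607 0.1195]
frame [ 0.0541 -0.0657  0.042 ]
frame [-0.0606 -0.0662  0.051 ]
frame [-0.0642  0.071   0.051 ]
frame [0.0535 0.066  0.042 ]
side box [-0.0509 -0.0668  0.051 ]
side box [-0.057   0.0702  0.051 ]
side box [0.0594 0.0665 0.042 ]
side box [0.075  0.0661 0.    ]
side box [0.0817 0.0659 0.042 ]
```

```bash
python3 - <<'E'
from nav import *
a=lidpose(-.037,.039,.4);rows([a],0,step=.01,rot=.1)
print("then");rows([lidpose(-.047,.039,.4)],0,step=.003,start=a)
E
```

```text
0 -0.2 -3.3 8.5 -0.000 0.000 0.000; 0 -0.2 -3.3 8.5 -0.000 0.000 0.000; 0 -0.2 -3.3 8.5 -0.000 0.000 0.000; 0 -0.2 -3.3 8.5 -0.000 0.000 0.000 

then
0 -0.0 -2.3 -1.0 0.000 0.000 0.000; 0 -0.0 -2.3 -1.0 0.000 0.000 0.000; 0 -0.0 -2.3 -1.0 0.000 0.000 0.000; 0 -0.0 -2.3 -1.0 0.000 0.000 0.000
```

Emit:
{"method": "arm_command", "body": {
  "plan": "0 -0.2 -3.3 8.5 0 0 0; 0 -0.2 -3.3 8.5 0 0 0; 0 -0.2 -3.3 8.5 0 0 0; 0 -0.2 -3.3 8.5 0 0 0; 0 0 0 0 0 0 0; 0 0 0 0 0 0 0"
}}

```text
t: 12.0
ee_pos: [0.5224, -0.0242, 0.2246]
orientation: [-0.104, 0.975, 0.197, -0.02]
contact_force: [0.1, 0.7, -1.5]
width: 0.129
grip_force: 59.3
```

```bash
python3 - <<'E'
from nav import *
st();rows([lidpose(-.037,.039,.4)],0)
E
```

```text
12.0 [ 0.5224 -0.0242  0.2246] [[-0.978, -0.194, -0.08], [-0.21, 0.9, 0.381], [-0.002, 0.389, -0.921]] [ 0.1  0.7 -1.5] 0.1285928225551255 [-0.38  0.07 -0.3   1.44  0.33 -0.63]
0 0.1 -0.8 -0.8 -0.000 0.001 0.002
```

Emit:
{"method": "arm_command", "body": {
  "plan": "0 0 -1.85 -0.8 0 0 0; 0 0 -1.85 -0.8 0 0 0; 0 0 -1.85 -0.8 0 0 0; 0 0 -1.85 -0.8 0 0 0; 0 0 0 0 0 0 0"
}}

```text
t: 12.62
ee_pos: [0.5241, -0.0323, 0.2245]
orientation: [-0.104, 0.975, 0.197, -0.02]
contact_force: [-0.1, -0.5, -2.3]
width: 0.129
grip_force: 59.3
```

Emit:
{"method": "arm_command", "body": {
  "plan": "0 0 -1.4 -0.6 0 0 0; 0 0 -1.4 -0.6 0 0 0; 0 0 0 0 0 0 0"
}}

```text
t: 13.0
ee_pos: [0.5248, -0.0352, 0.2245]
orientation: [-0.104, 0.975, 0.197, -0.02]
contact_force: [-0.3, -0.3, -0.7]
width: 0.122
grip_force: 59.3
```

Emit:
{"method": "arm_command", "body": {
  "plan": "0 0 -1.4 -0.6 0 0 0; 0 0 -0.9 -0.4 0 0 0; 0 0 0 0 0 0 0"
}}

```text
t: 13.38
ee_pos: [0.5253, -0.0376, 0.2245]
orientation: [-0.104, 0.975, 0.197, -0.02]
contact_force: [-0.3, 0.3, -1.4]
width: 0.124
grip_force: 59.3
```

Emit:
{"method": "arm_command", "body": {
  "plan": "0 0 -0.9 -0.4 0 0 0; 0 0 -0.9 -0.4 0 0 0; 0 0 0 0 0 0 0"
}}

```text
t: 13.75
ee_pos: [0.5257, -0.0396, 0.2246]
orientation: [-0.104, 0.975, 0.197, -0.02]
contact_force: [0.3, -0.2, -0.8]
width: 0.124
grip_force: 59.3
```

Emit:
{"method": "arm_command", "body": {
  "plan": "0 0 -0.9 -0.4 0 0 0; 0 0 -0.9 -0.4 0 0 0; 0 0 0 0 0 0 0"
}}

```text
t: 14.12
ee_pos: [0.5261, -0.0415, 0.2246]
orientation: [-0.104, 0.975, 0.197, -0.02]
contact_force: [0.1, -0.1, -2.7]
width: 0.127
grip_force: 59.3
```

Emit:
{"method": "arm_command", "body": {
  "plan": "0 0 -0.9 -0.4 0 0 0; 0 0 0 0 0 0 0"
}}

```text
t: 14.38
ee_pos: [0.5263, -0.0425, 0.2246]
orientation: [-0.104, 0.975, 0.197, -0.02]
contact_force: [0.3, 0.2, -1.9]
width: 0.125
grip_force: 59.3
```

Emit:
{"method": "arm_command", "body": {
  "plan": "0 0 -0.9 -0.4 0 0 0; 0 0 0 0 0 0 0"
}}

```text
t: 14.62
ee_pos: [0.5265, -0.0434, 0.2246]
orientation: [-0.104, 0.975, 0.197, -0.02]
contact_force: [-0.3, -0.2, -0.9]
width: 0.125
grip_force: 59.3
```

Emit:
{"method": "arm_command", "body": {
  "plan": "0 0 -0.9 -0.4 0 0 0; 0 0 0 0 0 0 0"
}}

```text
t: 14.88
ee_pos: [0.5267, -0.0444, 0.2247]
orientation: [-0.104, 0.975, 0.197, -0.02]
contact_force: [0.8, 0.3, -0.7]
width: 0.129
grip_force: 59.3
```

Emit:
{"method": "arm_command", "body": {
  "plan": "0 0 -0.9 -0.4 0 0 0; 0 0 0 0 0 0 0"
}}

```text
t: 15.12
ee_pos: [0.5269, -0.0453, 0.2247]
orientation: [-0.104, 0.975, 0.198, -0.02]
contact_force: [-0.2, 0.5, -2.3]
width: 0.125
grip_force: 59.2
```

Emit:
{"method": "arm_command", "body": {
  "plan": "0 0 -0.9 -0.4 0 0 0; 0 0 0 0 0 0 0"
}}

```text
t: 15.38
ee_pos: [0.527, -0.0459, 0.2247]
orientation: [-0.104, 0.974, 0.198, -0.02]
contact_force: [0.3, 4.1, -0.6]
width: 0.129
grip_force: 59.1
```

Contact with the wall is felt: +4 N at box x ≈ -58 mm, which is a frame offset of about -3 to -5 mm. Now I'll compute the lowering about that edge.

```bash
python3 - <<'E'
from nav import *
o=arm.get_obs();M=R.from_quat(o["orientation"]).as_matrix();n=-M[:,2]
th=np.arctan2(-n@xb,n[2]);H=o["ee_pos"]-ZL*n;b=(H-O)
c,s=np.cos(th),np.sin(th);cx=b@xb-.052*c+.014*s;cz=H[2]-.052*s-.018*c;y=b@yb
print(th,cx,cz,y,np.arctan2(M[1,1],M[0,1])-np.arctan2(xb[1],xb[0]))
cx+=.0007
rows([lidpose(cx,cz-.0015,.4,y)]+[lidpose(cx,cz-.0015,t,y) for t in(.35,.3,.25,.2,.15,.1,.06,.03)],0)
E
```

```text
0.40091496524039666 -0.057918363976440124 0.03866843407010387 -0.0003089825663880239 0.002426813095888658
0 -0.2 0.2 1.7 0.001 0.001 0.002; 0 0.0 8.8 2.8 0.050 -0.000 0.000; 0 -0.0 8.8 2.8 0.050 0.000 -0.000; 0 0.0 8.7 2.8 0.050 -0.000 0.000; 0 0.0 8.7 2.8 0.050 0.000 0.000; 0 -0.0 8.7 2.8 0.050 -0.000 -0.000; 0 0.0 8.7 2.8 0.050 0.000 0.000; 0 0.0 7.0 2.2 0.040 -0.000 -0.000 

0 -0.0 5.3 1.6 0.030 0.000 0.000
```

Emit:
{"method": "arm_command", "body": {
  "plan": "0 -0.2 0.2 1.5 0 0 0.002; 0 0 8.8 2.8 0.05 0 0; 0 0 8.8 2.8 0.05 0 0; 0 0 8.8 2.8 0.05 0 0; 0 0 0 0 0 0 0"
}}

```text
t: 16.0
ee_pos: [0.5212, -0.0174, 0.225]
orientation: [-0.105, 0.987, 0.122, -0.012]
contact_force: [-0.4, 0.4, -2.1]
width: 0.128
grip_force: 59.3
```

Emit:
{"method": "arm_command", "body": {
  "plan": "0 0 8.7 2.8 0.05 0 0; 0 0 8.7 2.8 0.05 0 0; 0 0 0 0 0 0 0"
}}

```text
t: 16.38
ee_pos: [0.5175, -0.0002, 0.2232]
orientation: [-0.105, 0.992, 0.074, -0.007]
contact_force: [-1.0, 1.2, -1.2]
width: 0.129
grip_force: 59.3
```

```bash
cat > ls.py <<'E'
from nav import *
o=arm.get_obs();M=R.from_quat(o["orientation"]).as_matrix();n=-M[:,2]
th=np.arctan2(-n@xb,n[2]);H=o["ee_pos"]-ZL*n;b=(H-O)
c,s=np.cos(th),np.sin(th);cx=b@xb-.052*c+.014*s;cz=H[2]-.052*s-.018*c;y=b@yb
print(o["t"],"th",th.round(4),"cx,cz,y",np.round([cx,cz,y],4),"H",np.round([b@xb,b@yb,H[2]],4),"roll",(n@yb).round(4),o["contact_force"].round(1),o["torque"].round(2))
E
python3 ls.py
```

```text
16.375 th 0.149 cx,cz,y [-0.0573  0.0375 -0.0005] H [-0.008  -0.0005  0.063 ] roll 0.0013 [-1.   1.2 -1.2] [ 0.07  0.02 -0.09]
```

Emit:
{"method": "arm_command", "body": {
  "plan": "0 0 8.7 2.8 0.05 0 0; 0 0 7 2.2 0.04 0 0; 0 0 0 0 0 0 0"
}}

```text
t: 16.75
ee_pos: [0.5142, 0.0155, 0.2201]
orientation: [-0.105, 0.994, 0.03, -0.003]
contact_force: [0.7, 3.5, -0.5]
width: 0.127
grip_force: 59.3
```

Emit:
{"method": "arm_command", "body": {
  "plan": "0 0 5.2 1.6 0.03 0 0; 0 0 0 0 0 0 0"
}}

```text
t: 17.0
ee_pos: [0.5132, 0.0206, 0.2187]
orientation: [-0.105, 0.994, 0.015, -0.001]
contact_force: [-0.1, 6.2, -1.2]
width: 0.128
grip_force: 59.4
```

```bash
python3 ls.py
```

```text
17.0 th 0.0302 cx,cz,y [-0.0575  0.0372 -0.0006] H [-0.0059 -0.0006  0.0568] roll 0.0012 [-0.1  6.2 -1.2] [ 1.05 -0.07 -0.16]
```

Emit:
{"method": "arm_command", "body": {
  "plan": "0 0 0.9 0.2 0 0 0; 0 0 5.2 1.6 0.03 0 0; 0 0 0 0 0 0 0"
}}

```text
t: 17.38
ee_pos: [0.5117, 0.0266, 0.2169]
orientation: [-0.105, 0.994, -0.001, 0.0]
contact_force: [0.2, -0.0, -1.4]
width: 0.126
grip_force: 59.3
```

Emit:
{"method": "arm_command", "body": {
  "plan": "0 0 0 0.6 0 0 0; 0 0 0 0.3 0 0 0; 0 0 0 0 0 0 0"
}}

```text
t: 17.75
ee_pos: [0.5118, 0.0263, 0.2167]
orientation: [-0.105, 0.995, -0.0, 0.0]
contact_force: [-4.4, 0.3, 5.2]
width: 0.129
grip_force: 60.3
```

```bash
python3 ls.py
```

```text
17.75 th -0.0007 cx,cz,y [-0.0571  0.0367 -0.0004] H [-0.0051 -0.0004  0.0547] roll 0.0007 [-4.4  0.3  5.2] [0.16 0.8  0.01]
```

Emit:
{"method": "arm_command", "body": {
  "plan": "0.35 0 0 0 0 0 0; 0.35 0 0 0 0 0 0; 0.35 0 0 -2 0 0 0; 0.35 0 0 -30 0 0 0; 0.35 0 0 -50 0 0 0; 0.35 0 0 -30 0 0 0; 0.35 0 -50 0 0 0 0; 0.35 0 -50 0 0 0 0"
}}

```text
t: 18.75
ee_pos: [0.533, -0.0722, 0.3291]
orientation: [-0.106, 0.994, -0.001, 0.001]
contact_force: [0.8, 0.7, 1.1]
width: 0.351
grip_force: 0.0
```

```bash
python3 - <<'E'
from nav import *
st()
im=arm.camera("top");s=arm.camera("side");cv2.imwrite("pics/f0.png",im[:,:,::-1]);cv2.imwrite("pics/f1.png",s[:,:,::-1])
A=cv2.resize(im[160:260,220:330],None,fx=3.6,fy=3.6,interpolation=cv2.INTER_CUBIC)
B=cv2.resize(s[190:290,220:330],None,fx=3.6,fy=3.6,interpolation=cv2.INTER_CUBIC)
cv2.imwrite("pics/f.png",np.hstack([A,B])[:,:,::-1])
E
```

```text
18.75 [ 0.533  -0.0722  0.3291] [[-0.978, -0.21, 0.003], [-0.21, 0.978, -0.001], [-0.002, -0.001, -1.0]] [0.8 0.7 1.1] 0.3509452177338142 [-0.38 -0.09 -0.23  1.42  0.   -0.59]
```

View pics/f.png

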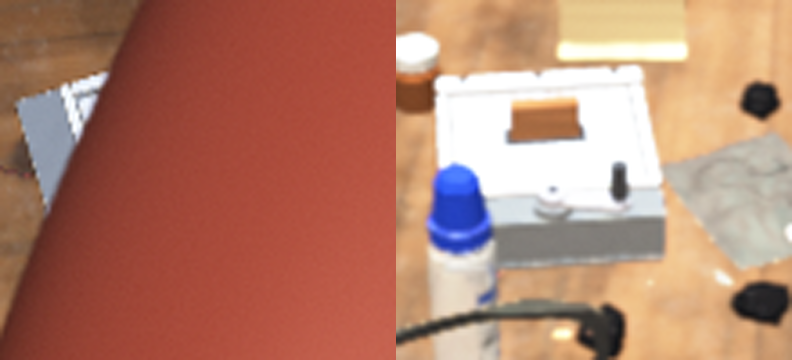

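The side view shows the lid inside the frame under the lip, its handle upright at crop (545,118) and the button still open. I'll press lightly on the handle with shut fingers to confirm the seating.

Emit:
{"method": "arm_command", "body": {
  "plan": "0 0 50 0 0 0 0; 0 0 50 0 0 0 0; 0 0 0 40 0 0 0; 0 0 0 40 0 0 0; 0 0 0 4 0 0 0; 0 0 0 0 0 0 0; 0 0 0 1 0 0 0; 0 0 0 0 0 0 0"
}}

```text
t: 19.85
ee_pos: [0.5121, 0.0263, 0.2441]
orientation: [-0.105, 0.995, -0.0, 0.001]
contact_force: [-0.2, -0.3, -0.1]
width: -0.0
grip_force: 0.0
```

Emit:
{"method": "arm_command", "body": {
  "plan": "0 0 0 1 0 0 0; 0 0 0 1 0 0 0; 0 0 0 0 0 0 0"
}}

```text
t: 20.23
ee_pos: [0.5119, 0.0264, 0.2415]
orientation: [-0.105, 0.994, -0.0, 0.001]
contact_force: [-0.6, 0.3, 2.9]
width: -0.0
grip_force: 1.6
```

Emit:
{"method": "arm_command", "body": {
  "plan": "0 0 0 1 0 0 0; 0 0 0 0 0 0 0"
}}

```text
t: 20.48
ee_pos: [0.5119, 0.0264, 0.2414]
orientation: [-0.105, 0.994, -0.0, 0.001]
contact_force: [-5.0, 0.1, 12.8]
width: -0.003
grip_force: 6.2
```

The handle top is felt at 68 mm with 13 N, so the lid is fully seated. Next is the button.

```bash
cat >> nav.py <<'E'
P=O+.072*xb
def peg(phi,z=.226,r=.0398,lead=0):
    b=-np.cos(phi)*xb+np.sin(phi)*yb
    return P+r*b+[0,0,z],Rd(-1.361-phi+np.pi*1.5+lead)
E
python3 - <<'E'
from nav import *
st();o=arm.get_obs();M=R.from_quat(o["orientation"]).as_matrix();up=(o["ee_pos"]+[0,0,.07],M)
print(peg(1.82)[0],peg(1.82)[1].round(2).tolist())
a=[(.4557,.103,.30),peg(1.82)[1]]
rows([up,a,((.4557,.103,.226),a[1])],.5)
im=arm.camera("top");s=arm.camera("side");cv2.imwrite("pics/g0.png",im[:,:,::-1]);cv2.imwrite("pics/g1.png",s[:,:,::-1])
E
```

```text
20.475 [0.5119 0.0264 0.2414] [[-0.978, -0.208, 0.002], [-0.208, 0.978, -0.001], [-0.001, -0.001, -1.0]] [-5.   0.1 12.8] -0.0033856124267515383 [-0.2  -0.13 -0.43  1.27 -0.   -0.41]
[0.45571938 0.10307406 0.226     ] [[-1.0, 0.04, 0.0], [0.04, 1.0, 0.0], [0.0, 0.0, -1.0]]
0.5 -0.0 -0.0 -35.0 0.000 0.000 0.000; 0.5 -0.0 -0.0 -35.0 0.000 0.000 0.000; 0.5 19.5 43.3 5.6 -0.000 0.001 0.125; 0.5 24.7 40.5 5.7 -0.000 0.001 0.125; 0.5 0.0 0.0 37.0 0.000 0.000 0.000; 0.5 0.0 0.0 37.0 0.000 0.000 0.000
```

Emit:
{"method": "arm_command", "body": {
  "plan": "0 0 0 -35 0 0 0; 0.5 0 0 -35 0 0 0; 0.5 19.5 43.5 5.5 0 0.001 0.125; 0.5 24.5 40.5 5.5 0 0.001 0.125; 0.5 0 0 20 0 0 0; 0.5 0 0 0 0 0 0; 0.5 0 0 0 0 0 0",
  "grip_force": 25
}}

```text
t: 21.45
ee_pos: [0.456, 0.1029, 0.2796]
orientation: [0.02, 1.0, -0.0, -0.0]
contact_force: [-0.5, -0.0, 0.6]
width: 0.497
grip_force: 0.0
```

```bash
python3 - <<'E'
from nav import *
st();rows([((.4557,.103,.226),peg(1.82)[1])],.5)
im=arm.camera("top");s=arm.camera("side")
A=cv2.resize(im[160:260,220:330],None,fx=3.6,fy=3.6,interpolation=cv2.INTER_CUBIC)
B=cv2.resize(s[180:280,220:330],None,fx=3.6,fy=3.6,interpolation=cv2.INTER_CUBIC)
cv2.imwrite("pics/h.png",np.hstack([A,B])[:,:,::-1])
E
```

```text
21.45 [0.456  0.1029 0.2796] [[-0.999, 0.04, -0.001], [0.04, 0.999, -0.0], [0.001, -0.0, -1.0]] [-0.5 -0.   0.6] 0.4968525869338225 [-0.06 -0.3  -0.51  1.36 -0.   -0.02]
0.5 0.3 0.1 53.6 -0.000 -0.001 -0.001
```

View pics/h.png

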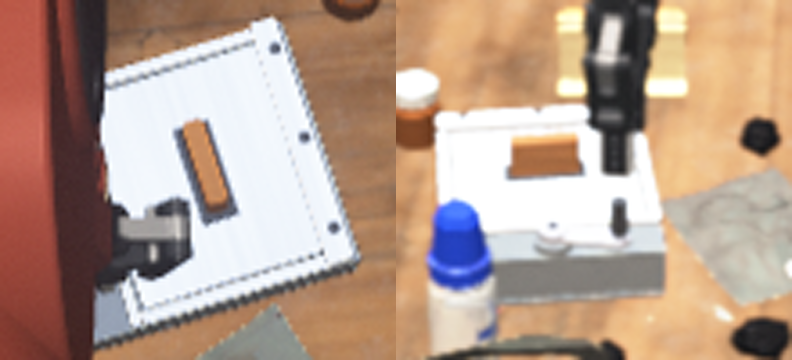

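The lid is squarely seated (top half), and the gripper hovers over the peg, which is at crop (618,218) in the side half. Lowering and gripping.

Emit:
{"method": "arm_command", "body": {
  "plan": "0.5 0 0 25 0 0 0; 0.5 0 0 24 0 0 0; 0.5 0 0 4 0 0 0; 0.5 0 0 0 0 0 0; 0 0 0 0 0 0 0; 0 0 0 0 0 0 0; 0 0 0 0 0 0 0; 0 0 0 0 0 0 0"
}}

```text
t: 22.55
ee_pos: [0.4561, 0.1032, 0.2271]
orientation: [0.02, 1.0, -0.0, 0.0]
contact_force: [-0.5, -0.4, 5.3]
width: 0.126
grip_force: 24.6
```

```bash
python3 - <<'E'
from nav import *
st();o=arm.get_obs();d=o["ee_pos"]-P;ph=np.pi-np.arctan2(d@yb,d@xb);r=np.hypot(d@xb,d@yb);print(ph,r)
M=R.from_quat(o["orientation"]).as_matrix()
rows([peg(f,o["ee_pos"][2],r) for f in np.arange(ph-.14,0,-.14)],0)
E
```

```text
22.55 [0.4561 0.1032 0.2271] [[-0.999, 0.04, 0.001], [0.04, 0.999, -0.001], [-0.001, -0.001, -1.0]] [-0.5 -0.4  5.3] 0.12623068064425116 [-0.06 -0.27 -0.58  1.26 -0.   -0.02]
1.8224170771992148 0.03942728968399302
0 -0.4 -5.5 0.0 -0.001 0.001 -0.138; 0 -0.4 -5.5 0.0 0.000 0.000 -0.140; 0 -0.4 -5.5 0.0 0.000 0.000 -0.140; 0 -0.4 -5.5 0.0 0.000 0.000 -0.140; 0 -0.4 -5.5 0.0 0.000 0.000 -0.140; 0 -0.4 -5.5 0.0 0.000 0.000 -0.140; 0 -0.4 -5.5 0.0 0.000 0.000 -0.140; 0 -0.4 -5.5 0.0 0.000 0.000 -0.140 

0 -0.4 -5.5 0.0 0.000 0.000 -0.140; 0 -0.4 -5.5 0.0 0.000 0.000 -0.140; 0 -0.4 -5.5 0.0 0.000 0.000 -0.140; 0 -0.4 -5.5 0.0 0.000 0.000 -0.140; 0 -0.4 -5.5 0.0 0.000 0.000 -0.140
```

Emit:
{"method": "arm_command", "body": {
  "plan": "0 0 0 -1 0 0 0; 0 -0.4 -5.5 0 0 0 -0.14; 0 -0.4 -5.5 0 0 0 -0.14; 0 -0.4 -5.5 0 0 0 -0.14; 0 -0.4 -5.5 0 0 0 -0.14; 0 -0.4 -5.5 0 0 0 -0.14; 0 -0.4 -5.5 0 0 0 -0.14; 0 0 0 0 0 0 0"
}}

```text
t: 23.55
ee_pos: [0.4677, 0.0723, 0.2272]
orientation: [-0.39, 0.921, -0.001, -0.002]
contact_force: [-2.8, -8.7, 4.2]
width: 0.127
grip_force: 25.3
```

```bash
cat > pg.py <<'E'
from nav import *
st();o=arm.get_obs();d=o["ee_pos"]-P;ph=np.pi-np.arctan2(d@yb,d@xb);r=np.hypot(d@xb,d@yb);print("phi",ph,"r",r)
rows([peg(f,o["ee_pos"][2]) for f in np.linspace(ph,0,max(2,int(np.ceil(ph/.14))+1))[1:]],0)
E
python3 pg.py
```

```text
23.55 [0.4677 0.0723 0.2272] [[-0.696, -0.718, -0.002], [-0.718, 0.696, -0.004], [0.004, -0.001, -1.0]] [-2.8 -8.7  4.2] 0.1269274563180028 [-0.12 -0.24 -0.56  1.26 -0.   -0.92]
phi 0.9711441121306867 r 0.040323283085573175
0 -1.0 -5.5 0.0 -0.001 -0.004 -0.148; 0 -0.4 -5.5 0.0 0.000 0.000 -0.139; 0 -0.4 -5.5 0.0 0.000 0.000 -0.139; 0 -0.4 -5.5 0.0 0.000 0.000 -0.139; 0 -0.4 -5.5 0.0 0.000 0.000 -0.139; 0 -0.4 -5.5 0.0 0.000 0.000 -0.139; 0 -0.4 -5.5 0.0 0.000 0.000 -0.139
```

Emit:
{"method": "arm_command", "body": {
  "plan": "0 0 -5.5 0 0 0 -0.14; 0 -0.4 -5.5 0 0 0 -0.14; 0 -0.4 -5.5 0 0 0 -0.14; 0 -0.4 -5.5 0 0 0 -0.14; 0 0 0 0 0 0 0"
}}

```text
t: 24.18
ee_pos: [0.4867, 0.0613, 0.2273]
orientation: [-0.629, 0.778, -0.002, -0.003]
contact_force: [-3.4, -14.1, 3.9]
width: 0.128
grip_force: 25.3
```

```bash
python3 pg.py
```

```text
24.175 [0.4867 0.0613 0.2273] [[-0.209, -0.978, -0.002], [-0.978, 0.209, -0.006], [0.006, 0.001, -1.0]] [ -3.4 -14.1   3.9] 0.12779266360042543 [-0.14 -0.19 -0.51  1.25 -0.01 -1.5 ]
phi 0.42399142450835114 r 0.04116365200460995
0 -1.6 -4.2 -0.0 0.001 -0.006 -0.102; 0 -0.2 -4.2 0.0 0.000 0.000 -0.106; 0 -0.2 -4.2 0.0 0.000 0.000 -0.106; 0 -0.2 -4.2 0.0 0.000 0.000 -0.106
```

Emit:
{"method": "arm_command", "body": {
  "plan": "0 1.2 -4.2 0 0 0 -0.1; 0 0 -4.2 0 0 0 -0.1; 0 0 -4.2 0 0 0 -0.1; 0 0 -3 0 0 0 -0.06; 0 0 0 0 0 0 0"
}}

```text
t: 24.8
ee_pos: [0.5022, 0.0594, 0.2273]
orientation: [0.758, -0.653, 0.001, 0.002]
contact_force: [-1.2, -9.9, 1.4]
width: 0.128
grip_force: 25.1
```

```bash
python3 pg.py
```

```text
24.8 [0.5022 0.0594 0.2273] [[0.148, -0.989, -0.001], [-0.989, -0.148, -0.004], [0.004, 0.002, -1.0]] [-1.2 -9.9  1.4] 0.12758112700034727 [-0.14 -0.14 -0.47  1.24 -0.   -1.86]
phi 0.05290292827554799 r 0.042631488711124155
0 -2.9 -2.1 -0.0 0.002 -0.004 -0.061
```

Emit:
{"method": "arm_command", "body": {
  "plan": "0 0.5 -2 0 0 0 -0.05; 0 0 -1 0 0 0 0; 0 0 0 0 0 0 0"
}}

```text
t: 25.18
ee_pos: [0.5049, 0.0596, 0.2273]
orientation: [0.774, -0.634, 0.0, 0.002]
contact_force: [-1.9, -8.8, 2.4]
width: 0.127
grip_force: 25.2
```

Emit:
{"method": "arm_command", "body": {
  "plan": "0 0 -1 0 0 0 0; 0 0 -1 0 0 0 0; 0 0 0 0 0 0 0"
}}

```text
t: 25.55
ee_pos: [0.5068, 0.0602, 0.2273]
orientation: [0.774, -0.634, 0.0, 0.002]
contact_force: [-2.4, -7.2, 4.2]
width: 0.13
grip_force: 25.2
```

```bash
python3 pg.py
```

```text
25.55 [0.5068 0.0602 0.2273] [[0.197, -0.98, -0.002], [-0.98, -0.197, -0.003], [0.003, 0.002, -1.0]] [-2.4 -7.2  4.2] 0.1298150206650787 [-0.14 -0.12 -0.45  1.24 -0.   -1.91]
phi 6.225715032000903 r 0.04285512237831185
0 -1.9 -2.6 -0.0 0.001 -0.001 -0.104; 0 -1.6 -2.8 -0.0 0.001 -0.001 -0.104; 0 -0.4 -5.5 0.0 0.000 0.000 -0.138; 0 -0.4 -5.5 0.0 0.000 0.000 -0.138; 0 -0.4 -5.5 0.0 0.000 0.000 -0.138; 0 -0.4 -5.5 0.0 0.000 0.000 -0.138; 0 -0.4 -5.5 0.0 0.000 0.000 -0.138; 0 -0.4 -5.5 0.0 0.000 0.000 -0.138 

0 -0.4 -5.5 0.0 0.000 0.000 -0.138; 0 -0.4 -5.5 0.0 0.000 0.000 -0.138; 0 -0.4 -5.5 0.0 0.000 0.000 -0.138; 0 -0.4 -5.5 0.0 0.000 0.000 -0.138; 0 -0.4 -5.5 0.0 0.000 0.000 -0.138; 0 -0.4 -5.5 0.0 0.000 0.000 -0.138; 0 -0.4 -5.5 0.0 0.000 0.000 -0.138; 0 -0.4 -5.5 0.0 0.000 0.000 -0.138 

0 -0.4 -5.5 0.0 0.000 0.000 -0.138; 0 -0.4 -5.5 0.0 0.000 0.000 -0.138; 0 -0.4 -5.5 0.0 0.000 0.000 -0.138; 0 -0.4 -5.5 0.0 0.000 0.000 -0.138; 0 -0.4 -5.5 0.0 0.000 0.000 -0.138; 0 -0.4 -5.5 0.0 0.000 0.000 -0.138; 0 -0.4 -5.5 0.0 0.000 0.000 -0.138; 0 -0.4 -5.5 0.0 0.000 0.000 -0.138 

0 -0.4 -5.5 0.0 0.000 0.000 -0.138; 0 -0.4 -5.5 0.0 0.000 0.000 -0.138; 0 -0.4 -5.5 0.0 0.000 0.000 -0.138; 0 -0.4 -5.5 0.0 0.000 0.000 -0.138; 0 -0.4 -5.5 0.0 0.000 0.000 -0.138; 0 -0.4 -5.5 0.0 0.000 0.000 -0.138; 0 -0.4 -5.5 0.0 0.000 0.000 -0.138; 0 -0.4 -5.5 0.0 0.000 0.000 -0.138 

0 -0.4 -5.5 0.0 0.000 0.000 -0.138; 0 -0.4 -5.5 0.0 0.000 0.000 -0.138; 0 -0.4 -5.5 0.0 0.000 0.000 -0.138; 0 -0.4 -5.5 0.0 0.000 0.000 -0.138; 0 -0.4 -5.5 0.0 0.000 0.000 -0.138; 0 -0.4 -5.5 0.0 0.000 0.000 -0.138; 0 -0.4 -5.5 0.0 0.000 0.000 -0.138; 0 -0.4 -5.5 0.0 0.000 0.000 -0.138 

0 -0.4 -5.5 0.0 0.000 0.000 -0.138; 0 -0.4 -5.5 0.0 0.000 0.000 -0.138; 0 -0.4 -5.5 0.0 0.000 0.000 -0.138; 0 -0.4 -5.5 0.0 0.000 0.000 -0.138; 0 -0.4 -5.5 0.0 0.000 0.000 -0.138; 0 -0.4 -5.5 0.0 0.000 0.000 -0.138
```

Emit:
{"method": "arm_command", "body": {
  "plan": "0 0.5 -1 0 0 0 0; 0 0 -1 0 0 0 0; 0 0 0 0 0 0 0"
}}

```text
t: 25.92
ee_pos: [0.5078, 0.0602, 0.227]
orientation: [0.774, -0.634, -0.001, 0.003]
contact_force: [-10.3, -7.5, 9.8]
width: 0.125
grip_force: 26.0
```

Emit:
{"method": "arm_command", "body": {
  "plan": "0 0 -1 0 0 0 0; 0 0 -0.5 0 0 0 0; 0 0 0 0 0 0 0"
}}

```text
t: 26.3
ee_pos: [0.5085, 0.0604, 0.2269]
orientation: [0.774, -0.634, -0.002, 0.004]
contact_force: [-17.8, -10.3, 14.6]
width: 0.128
grip_force: 26.7
```

The stop is felt. Releasing and retreating.

Emit:
{"method": "arm_command", "body": {
  "plan": "0 0 0.7 0 0 0 0; 0.4 0 0 0 0 0 0; 0.4 0 0 0 0 0 0; 0.4 0 0 -15 0 0 0; 0.4 0 0 -40 0 0 0; 0.4 0 0 -50 0 0 0; 0.4 0 0 -50 0 0 0; 0.4 0 0 0 0 0 0"
}}

```text
t: 27.3
ee_pos: [0.5108, 0.0611, 0.3876]
orientation: [0.774, -0.633, 0.003, -0.002]
contact_force: [0.7, -0.4, -0.8]
width: 0.4
grip_force: 0.0
```

```bash
python3 - <<'E'
from nav import *
st();rows([((.45,-.15,.40),R.from_quat(arm.get_obs()["orientation"]).as_matrix()),((.40,-.36,.40),R.from_quat(arm.get_obs()["orientation"]).as_matrix())],.4)
E
```

```text
27.3 [0.5108 0.0611 0.3876] [[0.198, -0.98, 0.007], [-0.98, -0.198, -0.001], [0.003, -0.007, -1.0]] [ 0.7 -0.4 -0.8] 0.4000141478420814 [-0.14 -0.17 -0.2   1.53 -0.   -1.91]
0.4 39.0 20.3 -2.5 0.000 0.000 0.000; 0.4 39.0 20.3 -2.5 0.000 0.000 0.000; 0.4 39.0 20.3 -2.5 0.000 0.000 0.000; 0.4 39.0 20.3 -2.5 0.000 0.000 0.000; 0.4 39.0 20.3 -2.5 0.000 0.000 0.000; 0.4 49.0 22.7 -0.0 0.000 0.000 0.000; 0.4 49.0 22.7 -0.0 0.000 0.000 0.000; 0.4 49.0 22.7 -0.0 0.000 0.000 0.000 

0.4 49.0 22.7 -0.0 0.000 0.000 0.000
```

Emit:
{"method": "arm_command", "body": {
  "plan": "0.4 39 20 -2.5 0 0 0; 0.4 39 20 -2.5 0 0 0; 0.4 39 20 -2.5 0 0 0; 0.4 39 20 -2.5 0 0 0; 0.4 39 20 -2.5 0 0 0; 0.4 49 22.5 0 0 0 0; 0.4 49 22.5 0 0 0 0; 0.4 0 0 0 0 0 0"
}}

```text
t: 28.3
ee_pos: [0.4246, -0.2575, 0.3942]
orientation: [0.773, -0.635, -0.001, 0.001]
contact_force: [-0.0, -0.3, -1.8]
width: 0.397
grip_force: 0.0
```

```bash
python3 - <<'E'
from nav import *
bf=lambda P_:np.round([(P_-O)@xb,(P_-O)@yb,P_[2]],4)
t=arm.camera("top");s=arm.camera("side")
f=lambda im,lo,hi,roi:[(cv2.contourArea(c),cv2.moments(c),cv2.boundingRect(c)) for c in blobs(im,lo,hi,roi,4)]
for k,lo,hi,z in(("dark",(0,0,0),(180,255,95),.075),("orange",(3,110,80),(18,255,255),.068)):
    for n,im,roi in(("top",t,(230,165,315,250)),("side",s,(232,205,300,250))):
        for a,m,b in f(im,lo,hi,roi)[:5]:
            uv=(m["m10"]/m["m00"],m["m01"]/m["m00"]);print(k,n,a,b,np.round(uv,1),bf(onz(n,uv,z)))
E
```

```text
dark top 30.5 (265, 234, 50, 16) [289.9 242.1] [-0.0049  0.0739  0.075 ]
dark top 7.5 (256, 211, 6, 4) [258.8 212.5] [0.0315 0.0057 0.075 ]
dark top 5.0 (272, 202, 12, 18) [280.2 217.6] [-0.0021  0.0264  0.075 ]
dark side 19.5 (260, 225, 5, 8) [261.8 228.3] [ 0.0499 -0.0023  0.075 ]
orange top 277.5 (230, 165, 32, 21) [239.7 173. ] [ 0.0427 -0.0779  0.068 ]
orange top 238.0 (298, 165, 17, 29) [308.2 175.2] [-0.0761 -0.0348  0.068 ]
orange top 119.5 (271, 194, 12, 23) [276.5 205. ] [-0.0033  0.0007  0.068 ]
orange top 110.5 (230, 231, 12, 19) [234.  242.6] [0.0901 0.0428 0.068 ]
orange top 102.5 (300, 237, 15, 13) [308.5 244.6] [-0.0355  0.0876  0.068 ]
orange side 112.5 (252, 218, 19, 11) [260.8 222.3] [ 0.0156 -0.002   0.068 ]
orange side 70.5 (290, 207, 10, 17) [294.2 213.7] [-0.0115  0.0772  0.068 ]
orange side 56.0 (244, 205, 25, 5) [253.1 206.5] [-0.0537 -0.0143  0.068 ]
orange side 34.0 (232, 205, 10, 6) [236.1 207.1] [-0.0556 -0.0541  0.068 ]
```

```bash
python3 - <<'E'
from nav import *
q,e=two((258.8,212.5),(261.8,228.3));print(np.round([(q-O)@xb,(q-O)@yb,q[2],e],4))
print(arm.close_job())
E
```

```text
[0.0311 0.0008 0.0615 0.0038]
the job is handed in; nothing more can be done
None
```

I handed the job in at about 28 s, but the hand-in gave no verdict: the stone lies in the box, the lid is seated flat under the lip (felt at its seated height), and the button is turned to its stop (peg measured 1 mm off the box's centre line).

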